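# Close the battery bay of an archive climate logger

### The arm

A 6-joint arm with a two-finger parallel gripper is mounted at the origin on the work surface. World frame = base frame: x ahead of the robot, y to its left, z up, the work surface at z = 0. Lengths are in m, angles in rad, forces in N, time in s.
With the tool pointing down it reaches from about 0.375 to 0.975 m from the base axis. Payload 3.8 kg.
Tool frame: the origin (TCP) lies midway between the tips of the shut fingers; the grasp point (between the pads) lies 19 mm behind it; x points along the fingers, y is the direction in which the jaws open and shut, and the axes are right-handed (so a half turn about x gives the same grasp; the last joint's range is limited). The gripper opens to 88 mm and grips with 3 to 60 N. Pads are 18 mm wide; open, the fingers measure 123 mm over their backs; the gripper's body (75 mm by 187 mm) begins 45 mm behind the grasp point.
Start: joints at [1.248, 0.264, 1.604, -0, 1.274, -0.037], TCP at [0.19, 0.648, 0.239] pointing down, gripper open.
Joint ranges: [-2.63, 2.63], [-0.94, 2.18], [0.31, 2.57], [-1.31, 4.45], [0, 2.66], [-2.55, 2.55]. Speed limits (rad/s): [2.57, 2.57, 3.14, 3.14, 3.14, 3.14].

### API

Orientations are given as a rotation vector (axis times angle).
In Python, from cell import manip, inverse_kinematics, cams, order gives the robot as it stands. Calls block until the motion is done:
- manip.move_pose(position, orientation): joint-space move of the TCP to a pose.
- manip.move_linear(position, rate=0.15, rot=None): straight line of the TCP; rot=None keeps the orientation; rate is the mean speed in m/s.
- manip.set_joints(angles): joint-space move.
- manip.set_gripper(opening, force=None): finger opening in m; force is the grip in N (None keeps the last); returns when the fingers have stopped.
- manip.dwell(seconds).
- inverse_kinematics(position, orientation): joint angles nearest the present ones, or None.
- manip.state(): the state.
- cams.capture(name): name is "scene" or "top"; returns a dict with "image" (420x560x3 uint8, blue, green, red), "z_map" (420x560 float32, m along the optical axis (not along the pixel's ray), 0 where there is no reading), "intrinsics" (3x3 intrinsics, pixels), "position" and "orientation" of the camera in the world. Camera axes: x right, y down, z forward; pixel columns grow to the right and rows downward; lengths in m; the calibration is good to about 2 mm. A picture is of the moment at which its call begins.
A pose or a line that the arm cannot do raises manip.IKError and nothing moves.
- order.close_job(): hands the job in, once; it reports no verdict.
The state is a dict: "clock": time; "joint_pos": joint angles; "joint_velocities": joint speeds; "tau": joint torques, N m; "tool_pos": TCP position; "tcp_rot": TCP orientation; "contact_force": force on the tool from outside, world axes, zero at the start; "moment": the same for the moment, N m; "gripper_width": finger opening in m.
Only numpy, scipy, OpenCV 4.12 (cv2) and the standard library are available. Lean on these libraries where they do the work, as an engineer would, in place of code of your own. Each camera call takes 0.05 s, during which the arm holds its last target. There are 200 camera calls.

### The job

The cells in the climate logger have been changed: pick up its loose battery cover, lay it on the logger behind the two lips and slide it under them until its flexible tab clicks past the keeper and the cover is fully home, then let go. Do it gently, feeling for the click rather than ramming the cover against its stop, and leave the other things on the trolley where they are.

Things in the scene. Friction and masses are not known exactly. Their poses are not given: they have to be found in the camera images.
- logger: (Sizes in mm.) White plastic climate logger, fixed, on its face, battery bay up. Origin in its underside on the table; z up, +x is the way the cover slides shut. 196 long (x -100 to 96), 92 wide. A flat bed lies 34 above the table; the bay (x -8 to 66, |y| under 26) opens in its front half, two cells inside below the bed; the rear half is solid.
- landing (a point): (mm) Point on the logger's bed, 28 behind its origin (x -28, z 34), logger axes: with the cover laid flat on the bed ready to slide, the middle of its finger bar is above this point, give or take 6 along x. Walls 5 high at y +-40.5 (logger x -60 to -5) border the landing, then taper to rail walls at y +-36 (from x 16).
- lips (a point): (mm) Point on the bed midway between the starts of the two lips (logger x 35, z 34), logger axes. The lips overhang the bed at |y| 30 to 46 from logger x 35 to 80; undersides 7.5, tops 11 above the bed. The cover's front meets this line when its bar is at logger x -18, and goes under them.
- keeper_mark (a point): (mm) Nominal tip of the steel keeper's ramped tooth (logger x -50, y 24, on the bed; tooth 7 high). Tooth and front stop (logger x 76.5) are one piece, set by -9 to +9 along x on each unit, not measured. With the bar at logger x about -4 the tab starts to bend, at 21 it snaps past, at 23.5 the front meets the stop: all shifted alike by that setting.
- cover_bar (a point): (mm) Grip point in the finger bar of the loose white battery cover (130 g, lying flat on the table), 29 above its underside, 7 below the bar's top. Bar: 10 thick (x), 44 wide (y), from 6 to 36 above the underside. Axes: x front (slide direction), z up; when home they match the logger's, with y 0 there. From the bar the plate reaches 53 forward, 37 back; 70 wide, 6 thick (front 12: 62 wide, 4 thick).
- nib (a point): (mm) Rounded nib at the end of the cover's flexible tab, cover axes. The tab, 3 thick, runs 34 back from the plate's rear edge at cover y 16.5; the nib points to +y (to y 29). The plate's +y rear corner is cut away. Pushing it over the tooth takes 3 to 10 N along x up its ramp (10 long), then 2 to 3 N (and 4 to 6 N sideways), which vanish as it snaps; the rigid stop follows 1 to 3 mm on. Over 20 N on the stop is ramming it.
- cell: Bystander: spent battery cell standing up, 26 mm diameter, 50 high; origin under its centre.
- driver: Bystander: screwdriver lying flat; origin under its middle, handle to its -x.
- brush: Bystander: dusting brush lying flat; origin under its middle, handle to its -x.
- weight: Bystander: brass paperweight with a knob, 48 mm diameter, 50 high; origin under its centre.
- loupe: Bystander: black loupe, 42 mm diameter, 38 high; origin under its centre.
- sealbox: Bystander: small cardboard box, 114 x 84 x 46 mm; origin under its centre.
- tray: Bystander: open grey plastic tray, 160 x 80 x 35 mm; origin under its centre.
Things that resemble listed ones, but are neither listed nor needed, are in the scene too. What is shaped like the part that bears cover_bar but blue or orange is not meant.

How it is judged:
By the outcome, as a careful person would: the job done as asked, in the order asked, and still so for the second after the job is handed in, with the robot touching nothing.
It also fails if it takes over 58 s, if anything falls off the work surface, if the arm or the gripper's body presses on something with over 40 N, if the wrist force passes 120 N, or if a joint passes its speed limit or range.

## Working session

There is one attempt and no reset: what is moved stays moved. The work goes in short steps, each a Python script; the robot and the scene stay as the last script left them, time stands still between calls to the robot, and variables do not carry over. Pictures are saved under pics/ and viewed, about 8 in all and at most 12, crops included, and the job is handed in when it is done.

```bash
mkdir -p pics; ls
cat > h.py <<'E'
import numpy as np, cv2
from cell import manip, inverse_kinematics, cams, order
from scipy.spatial.transform import Rotation as R
def Rm(o):
    o=np.array(o,float)
    if o.shape==(3,3): return o
    return R.from_rotvec(o).as_matrix() if o.size==3 else R.from_quat(o).as_matrix()
def cloud(c):
    z=c["z_map"]; K=np.array(c["intrinsics"]); v,u=np.indices(z.shape)
    p=np.stack([(u-K[0,2])/K[0,0]*z,(v-K[1,2])/K[1,1]*z,z],-1)
    w=p@Rm(c["orientation"]).T+np.array(c["position"]); w[z==0]=np.nan
    return w
E
python3 - <<'E'
from h import *
import pickle
for n in("scene","top"):
    c=cams.capture(n); cv2.imwrite(f"pics/{n}0.png",c["image"]); pickle.dump(c,open(f"{n}0.pkl","wb"))
    print(n,c["position"],c["orientation"],c["intrinsics"])
print(manip.state())
E
```

```text
pics
scene [ 1.14541319 -0.38155154  0.67011597] [-2.04559686 -1.16720686  0.49404661] [[442.46510917   0.         271.93190585]
 [  0.         442.46510917 205.47373627]
 [  0.           0.           1.        ]]
top [0.5104179  0.01204543 1.23802111] [-2.24118086  2.18311567 -0.03766666] [[523.78384694   0.         280.41543779]
 [  0.         523.78384694 209.43015173]
 [  0.           0.           1.        ]]
{'clock': 0.1, 'joint_pos': array([ 1.24811688e+00,  2.64699132e-01,  1.60518774e+00, -3.23936614e-05,
        1.27369739e+00, -3.68964342e-02]), 'joint_velocities': array([-0.00012561, -0.00159561, -0.00430404, -0.00038762, -0.00040526,
       -0.00066324]), 'tau': array([ 1.23518868e-03, -5.03615892e+01, -3.58076048e+01,  7.29823275e-02,
        2.31676712e-02, -5.62895616e-05]), 'tool_pos': array([0.19010178, 0.64703311, 0.23752497]), 'tcp_rot': array([ 0.2227702 ,  1.55945804, -0.22586564]), 'contact_force': array([-0.52603776,  0.23373138,  0.49161471]), 'moment': array([-0.04715389,  0.01611678,  0.01707358]), 'gripper_width': 0.08838128963954427}
```

View pics/top0.png

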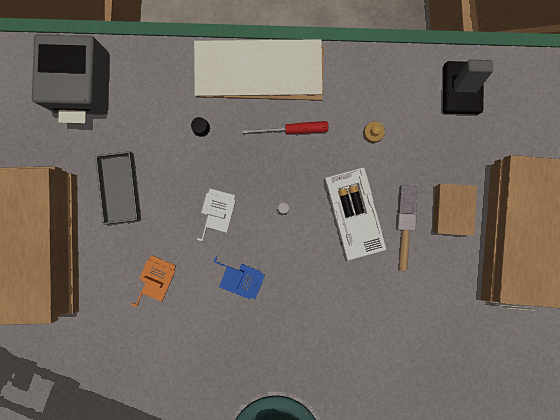

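View pics/scene0.png

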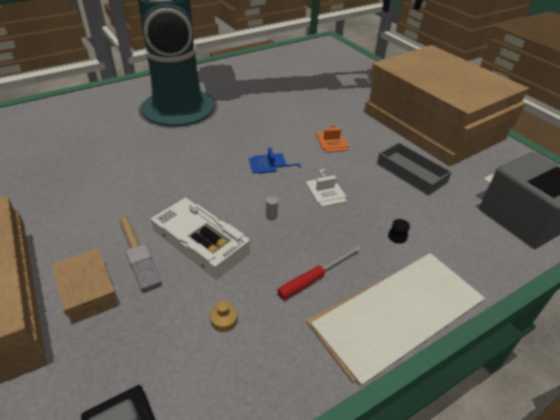

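The top view shows the white cover at about (217,210), tab pointing down-left, and the logger at (355,213) with its bay end up (+x). The cell is between them at (283,208). Next I measure both from the depth map.

Run:
```python
from h import *
import pickle
c=pickle.load(open("top0.pkl","rb")); w=cloud(c); im=c["image"].astype(int)
t=w[230:300,300:320].reshape(-1,3); print("table z",np.nanmedian(t[:,2]),np.nanstd(t[:,2]))
def rect(m,name):
    n,l,s,_=cv2.connectedComponentsWithStats(m.astype(np.uint8)); k=1+np.argmax(s[1:,4]); m=l==k
    p=w[m][:,:2]; r=cv2.minAreaRect((p*1000).astype(np.float32)); print(name,m.sum(),r, "zmed",np.median(w[m][:,2]),"mean",p.mean(0)); return m
def win(a,b,x0,x1):
    q=np.zeros(w.shape[:2],bool); q[a:b,x0:x1]=1; return q
L=win(155,270,315,395); C=win(180,250,190,245); z=w[...,2]; white=im.min(-1)>140
rect(L&(z>.026),"logger"); rect(L&(z>.041)&(z<.06),"lips+")
rect(C&(z>.02),"bar"); rect(C&white,"cover white"); rect(win(190,220,270,295)&(z>.03),"cell")
# heights along
big=lambda y0,y1,x0,x1,s:cv2.resize(c["image"][y0:y1,x0:x1],None,fx=s,fy=s,interpolation=cv2.INTER_CUBIC)
zz=np.clip(np.nan_to_num(z)*1000/60,0,1)*255; zc=cv2.applyColorMap(zz.astype(np.uint8),cv2.COLORMAP_JET)
a=big(160,265,315,395,5); b=cv2.resize(zc[160:265,315:395],None,fx=5,fy=5,interpolation=0)
cv2.imwrite("pics/log.png",np.hstack([a,b]))
a=big(180,250,190,245,7); b=cv2.resize(zc[180:250,190:245],None,fx=7,fy=7,interpolation=0)
cv2.imwrite("pics/cov.png",np.hstack([a,b]))
```

```text
table z 0.00011618529223023089 0.002466949816883559
logger 3242 ((536.9180297851562, -170.04124450683594), (196.5108184814453, 93.43911743164062), 16.741714477539062) zmed 0.034596753038865447 mean [ 0.53527867 -0.17000022]
lips+ 191 ((600.6012573242188, -190.15997314453125), (85.50624084472656, 16.606319427490234), 18.104412078857422) zmed 0.044400972010391726 mean [ 0.60281441 -0.18990318]
bar 89 ((529.7816772460938, 153.3072509765625), (44.7158203125, 9.998321533203125), 77.17333984375) zmed 0.03591753619533078 mean [0.52962877 0.15249563]
cover white 979 ((520.4769287109375, 155.8100128173828), (69.96212005615234, 123.55511474609375), 75.78263092041016) zmed nan mean [nan nan]
cell 101 ((546.0126342773438, -2.930720329284668), (25.053598403930664, 22.763505935668945), 1.2070108652114868) zmed 0.05000285403745819 mean [ 0.54599351 -0.00314429]
```

View pics/log.png

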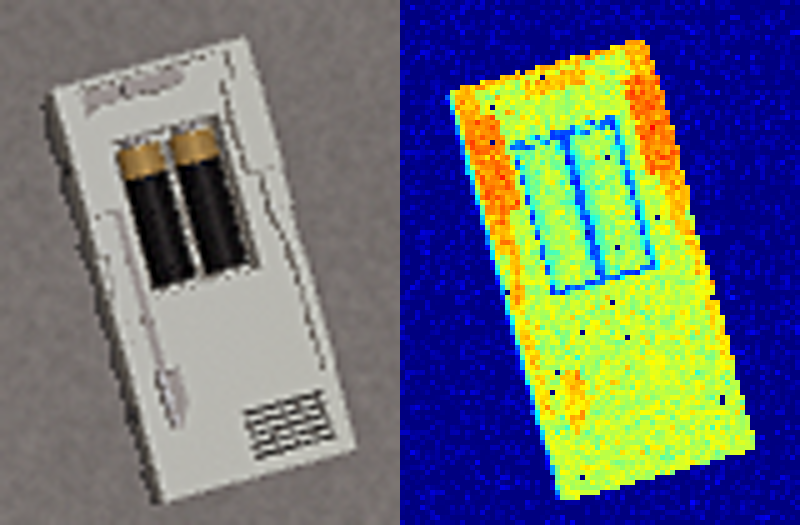

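View pics/cov.png

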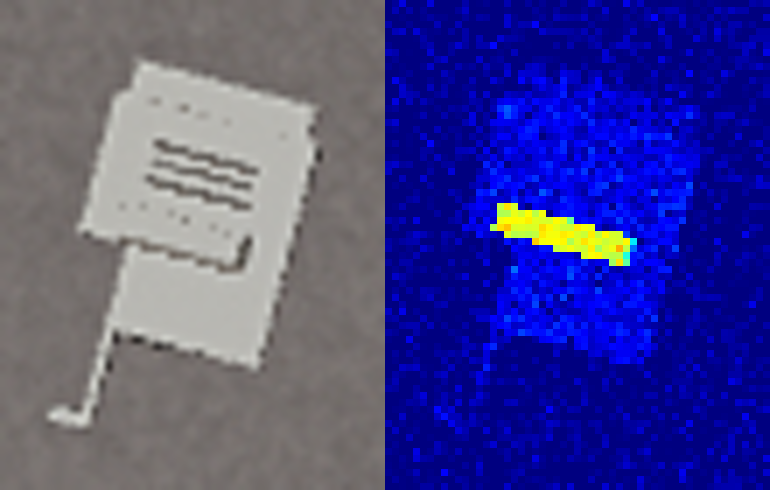

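Both measurements match the given sizes: logger 196x93 mm, top 34.6 mm high, yaw about +16.7°; bar 44.7x10 mm, top 36 mm high, cover yaw about -13.5°. The keeper tooth is on the logger's left rear side. I'll refine the yaws, then grasp.

```bash
cat >> h.py <<'E'
def rot(yaw,sg=1):
    c,s=sg*np.cos(yaw),sg*np.sin(yaw)
    return R.from_matrix(np.array([[0,c,s],[0,s,-c],[-1,0,0]])).as_rotvec()
def pca(p):
    m=p.mean(0); e,v=np.linalg.eigh(np.cov((p-m).T)); d=v[:,1]; return m,d
def comp(m):
    n,l,s,_=cv2.connectedComponentsWithStats(m.astype(np.uint8)); return l==1+np.argmax(s[1:,4])
E
python3 - <<'E'
from h import *
import pickle
c=pickle.load(open("top0.pkl","rb")); w=cloud(c); z=w[...,2]; im=c["image"]
q=np.zeros(z.shape,bool); q[155:270,315:395]=1
m,d=pca(w[comp(q&(z>.028))][:,:2]); d*=np.sign(d[0]); ly=np.arctan2(d[1],d[0]); print("logger",m,np.degrees(ly))
q[:]=0;q[180:250,190:245]=1
b,d=pca(w[comp(q&(z>.02))][:,:2]); d*=np.sign(d[1]); print("bar",b,np.degrees(np.arctan2(d[1],d[0]))-90)
r=cv2.minAreaRect((w[q&(z>.02)][:,:2]*1000).astype(np.float32))
cy=np.radians(-13.5); B=np.array([.5297,.1530])
for sg in(1,-1):
    for p,y in((B,cy),(np.array([.512,-.178]),ly)): print(sg,inverse_kinematics([*p,.12],rot(y,sg)))
sg=min((1,-1),key=lambda s:abs(inverse_kinematics([*B,.12],rot(cy,s))[5]) if inverse_kinematics([*B,.12],rot(cy,s)) is not None else 9)
print("sg",sg)
manip.set_gripper(.045,force=25)
manip.move_pose([*B,.10],rot(cy,sg)); print(manip.state()["tool_pos"],manip.state()["contact_force"])
manip.move_linear([*B,.0105],rate=.1); print(manip.state()["tool_pos"],manip.state()["contact_force"])
manip.set_gripper(0.0,force=30); s=manip.state(); print(s["clock"],s["gripper_width"],s["contact_force"])
manip.move_linear([*B,.11],rate=.1); s=manip.state(); print(s["clock"],s["gripper_width"],s["contact_force"],s["tool_pos"])
c=cams.capture("scene"); cv2.imwrite("pics/s1.png",c["image"]);t=cams.capture("top"); pickle.dump((c,t),open("g.pkl","wb"))
cv2.imwrite("pics/s1.png",np.hstack([cv2.resize(c["image"][80:280,230:430],(400,400)),cv2.resize(t["image"][150:270,160:280],(400,400))]))
E
```

```text
logger [ 0.53488898 -0.17021384] 16.60137279444007
bar [0.52962877 0.15249563] -13.77270668714364
1 [ 2.36012684e-01  1.36786692e-01  1.98734214e+00 -4.44089210e-16
  1.01746382e+00  4.71632133e-01]
1 [-3.80537448e-01  1.19825684e-01  2.00661501e+00 -4.44089210e-16
  1.01515196e+00 -6.70286064e-01]
-1 None
-1 [-0.38053745  0.11982568  2.00661501  0.          1.01515196  2.47130659]
sg 1
[0.52992122 0.15387178 0.10035102] [ 0.39917041  0.59632491 -0.98857319]
[0.53038272 0.15316173 0.01110344] [-0.94368916 -0.38435163  0.48144675]
4.7417 0.009659301630516877 [-1.5199942  -0.79928871  2.1247401 ]
5.8833 0.010039876049917717 [-0.40966256  0.18778386 -2.14615466] [0.52898547 0.15282288 0.10912028]
```

View pics/s1.png

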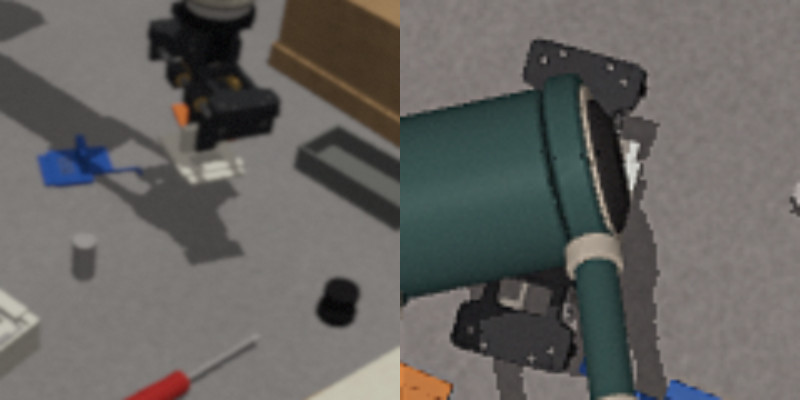

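The cover is held with the bar between the fingers (width 10.0 mm) and about 1.3 N of added weight, plate level. Next: carry it over the landing and descend by feel.

```bash
cat >> h.py <<'E'
LY=np.radians(16.65); LO=np.array([.5390,-.1700])
LR=np.array([[np.cos(LY),-np.sin(LY)],[np.sin(LY),np.cos(LY)]])
def W(x,y,z): return [*(LO+LR@np.array([x,y])/1000),z]      # logger mm -> world, TCP z in m
def F(n=4,dt=.02):
    a=[]
    for _ in range(n):
        manip.dwell(dt); s=manip.state(); a.append(np.r_[LR.T@s["contact_force"][:2],s["contact_force"][2],s["moment"][2]])
    return np.mean(a,0)                                     # logger axes
def L(s): return np.r_[LR.T@(s["tool_pos"][:2]-LO)*1000,s["tool_pos"][2]*1000]
E
python3 - <<'E'
from h import *
np.set_printoptions(precision=2,suppress=True)
manip.move_pose(W(-29,0,.115),rot(LY)); 
manip.move_linear(W(-29,0,.052),rate=.08)
t=F(8); print("tare",t,L(manip.state())); np.save("tare.npy",t)
z=.050
while z>.040:
    manip.move_linear(W(-29,0,z),rate=.02); f=F()-t; print(round(z*1000,1),L(manip.state()),f)
    if f[2]>2: break
    z-=.001
print(manip.state()["clock"],z)
c=cams.capture("scene");d=cams.capture("top")
cv2.imwrite("pics/s2.png",np.hstack([cv2.resize(c["image"][170:290,130:270],None,fx=3.3,fy=3.3,interpolation=2)[:396],cv2.resize(d["image"][160:280,310:410],(330,396),interpolation=2)]))
E
```

```text
tare [-0.22  0.14 -1.75 -0.02] [-28.45  -0.5   52.79]
50.0 [-28.98   0.01  50.1 ] [0.03 0.18 0.22 0.01]
49.0 [-29.04   0.06  48.93] [ 0.21 -0.42  0.2   0.04]
48.0 [-29.04   0.02  47.94] [ 0.26 -0.02  0.16  0.03]
47.0 [-29.02   0.02  46.96] [ 0.21 -0.3   0.24  0.03]
46.0 [-29.03   0.04  45.94] [ 0.41 -0.13  0.42  0.05]
45.0 [-29.03   0.03  44.95] [ 0.34 -0.2   0.76  0.  ]
44.0 [-28.84  -0.11  44.71] [-1.48  1.65  7.43  0.02]
10.5333 0.044
```

View pics/s2.png

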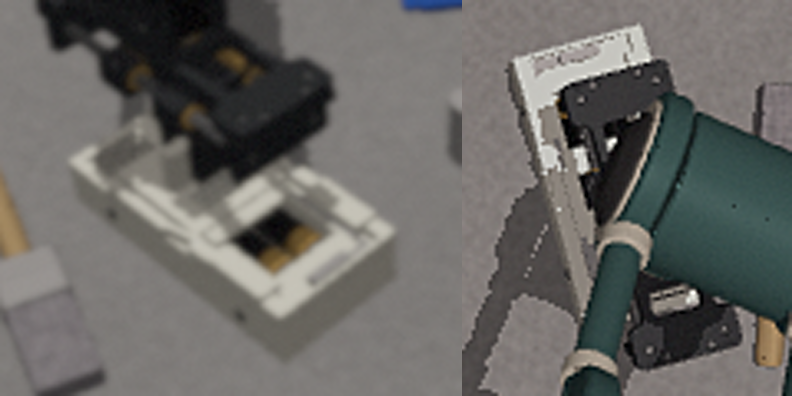

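The cover met the bed at TCP z 44.8 mm, as expected, and lies flat between the landing walls. The front has not yet reached the lips. Now I slide it with force-guided steps.

```bash
cat >> h.py <<'E'
def step(x,y,z,t,rate=.02,n=3):
    manip.move_linear(W(x,y,z/1000),rate=rate); f=F(n)-t
    y+=np.clip(.06*f[1],-.3,.3); z+=np.clip(.06*(f[2]-2),-.0 if f[2]<0 else -.2,0) if False else np.clip(-.06*(2.5-f[2]),-.15,.3)
    return y,max(z,44.0),f
E
python3 - <<'E'
from h import *
np.set_printoptions(precision=1,suppress=True)
t=np.load("tare.npy"); x,y,z=-29.,0.,44.6
y,z,f=step(x,y,z,t); print(x,y,z,f)
while x<-12:
    x+=1; y,z,f=step(x,y,z,t); print(x,round(y,2),round(z,2),L(manip.state()),f)
    if f[0]<-8 or abs(f[1])>10: break
np.save("xyz.npy",[x,y,z]); print(manip.state()["clock"],manip.state()["gripper_width"])
E
```

```text
-29.0 0.006367807254846669 44.65977179021643 [-0.5  0.1  3.5  0. ]
-28.0 -0.04 44.71 [-28.   -0.1  44.7] [-1.  -0.8  3.4  0. ]
-27.0 -0.08 44.79 [-27.   -0.1  44.7] [-0.8 -0.7  3.8  0. ]
-26.0 -0.06 44.76 [-25.9  -0.   44.7] [-0.4  0.3  2.   0. ]
-25.0 -0.06 44.74 [-24.9  -0.   44.7] [ 0.  -0.   2.2  0. ]
-24.0 -0.06 44.72 [-23.9  -0.   44.7] [0.1 0.  2.1 0. ]
-23.0 -0.07 44.68 [-22.9  -0.1  44.7] [ 0.6 -0.1  1.8 -0. ]
-22.0 -0.06 44.62 [-21.9  -0.1  44.7] [-0.4  0.2  1.5  0. ]
-21.0 -0.04 44.64 [-20.9  -0.1  44.7] [-0.8  0.2  2.8  0. ]
-20.0 -0.04 44.7 [-19.9  -0.1  44.7] [-1.5  0.1  3.6  0. ]
-19.0 -0.06 44.68 [-18.8  -0.   44.7] [-0.7 -0.4  2.2  0. ]
-18.0 -0.08 44.71 [-17.9  -0.1  44.7] [-1.2 -0.4  3.   0. ]
-17.0 -0.09 44.71 [-16.9  -0.1  44.7] [-1.  -0.2  2.5 -0. ]
-16.0 -0.1 44.71 [-15.9  -0.1  44.7] [-0.7 -0.2  2.5  0. ]
-15.0 -0.12 44.72 [-14.9  -0.1  44.7] [-0.5 -0.2  2.6  0. ]
-14.0 -0.1 44.72 [-13.9  -0.1  44.7] [-0.2  0.3  2.5  0. ]
-13.0 -0.08 44.7 [-12.9  -0.1  44.7] [-0.9  0.3  2.2  0. ]
-12.0 -0.1 44.67 [-11.9  -0.1  44.7] [ 0.2 -0.3  2.   0. ]
16.0333 0.010098603809967839
```

```bash
cat > slide.py <<'E'
from h import *
import sys
np.set_printoptions(precision=1,suppress=True)
t=np.load("tare.npy"); x,y,z=np.load("xyz.npy"); h=[]
while x<33:
    x+=1. if x<7 else .5
    yn,z,f=step(x,y,z,t); y=np.clip(yn,-.9,.9) if x<-6 else np.clip(.3*(yn-y)+y,-.9,.9)
    h.append(f[0]); print(round(x,1),round(y,2),round(z,2),L(manip.state()),f)
    if f[0]<-13: print("HIGH");break
    if len(h)>8 and x>10 and np.mean(h[-5:-2])<-1.8 and h[-1]>-.9 : print("CLICK?");break
np.save("xyz.npy",[x,y,z]); print(manip.state()["clock"],manip.state()["gripper_width"])
E
python3 slide.py
```

```text
-11.0 -0.11 44.66 [-10.9  -0.1  44.7] [-0.9 -0.3  2.2  0. ]
-10.0 -0.12 44.67 [-9.9 -0.1 44.7] [-0.9 -0.2  2.8  0. ]
-9.0 -0.14 44.72 [-8.9 -0.2 44.7] [-1.1 -0.3  3.3  0. ]
-8.0 -0.16 44.72 [-7.9 -0.1 44.7] [-0.5 -0.2  2.4  0. ]
-7.0 -0.17 44.7 [-6.9 -0.1 44.7] [-0.6 -0.3  2.3  0. ]
-6.0 -0.18 44.72 [-5.9 -0.2 44.7] [-0.9 -0.5  2.8 -0. ]
-5.0 -0.19 44.7 [-4.9 -0.2 44.7] [-0.  -0.2  2.2  0. ]
-4.0 -0.17 44.71 [-3.9 -0.2 44.7] [-0.3  0.8  2.6 -0. ]
-3.0 -0.17 44.72 [-2.9 -0.2 44.7] [-0.6 -0.   2.7  0. ]
-2.0 -0.17 44.69 [-1.8 -0.2 44.7] [-0.5  0.2  1.9  0. ]
-1.0 -0.17 44.7 [-0.9 -0.1 44.7] [-1.1 -0.2  2.7 -0. ]
0.0 -0.17 44.69 [ 0.1 -0.2 44.7] [-0.9  0.   2.3 -0. ]
1.0 -0.18 44.66 [ 1.1 -0.2 44.7] [-0.7 -0.4  2.1  0. ]
2.0 -0.18 44.7 [ 1.9 -0.2 44.7] [-1.8  0.2  3.2  0. ]
3.0 -0.19 44.79 [ 2.8 -0.3 44.7] [-3.5 -0.8  3.9  0.1]
4.0 -0.22 44.88 [ 3.7 -0.3 44.7] [-4.3 -1.6  4.   0.2]
5.0 -0.26 44.9 [ 4.7 -0.3 44.7] [-5.1 -2.4  2.9  0.2]
6.0 -0.29 44.94 [ 5.7 -0.3 44.7] [-5.4 -1.6  3.1  0.3]
7.0 -0.34 45.0 [ 6.4 -0.4 44.7] [-5.5 -2.4  3.5  0.3]
7.5 -0.37 45.05 [ 6.7 -0.3 44.7] [-6.2 -2.2  
[... 1659 characters left out ...]
 0.4]
23.0 -0.9 45.77 [21.5 -0.2 44.8] [-6.3 -1.   3.   0.4]
23.5 -0.9 45.76 [22.  -0.2 44.9] [-6.7 -1.4  2.3  0.4]
24.0 -0.9 45.77 [22.5 -0.2 44.8] [-6.7 -1.7  2.7  0.3]
24.5 -0.9 45.77 [23.  -0.2 44.8] [-6.6 -0.7  2.6  0.3]
25.0 -0.9 45.8 [23.4 -0.2 44.8] [-7.  -0.9  2.9  0.3]
25.5 -0.9 45.81 [24.  -0.2 44.8] [-6.7 -1.3  2.7  0.3]
26.0 -0.9 45.85 [24.3 -0.2 44.8] [-7.4 -1.3  3.3  0.3]
26.5 -0.9 45.85 [25.  -0.2 44.9] [-6.5 -1.1  2.5  0.4]
27.0 -0.9 45.82 [25.5 -0.2 44.9] [-5.6 -1.   1.9  0.4]
27.5 -0.9 45.79 [26.  -0.2 44.8] [-6.1 -1.3  2.1  0.3]
28.0 -0.9 45.77 [26.6 -0.2 44.8] [-6.  -1.2  2.1  0.3]
28.5 -0.88 45.62 [29.  -0.2 45.4] [-0.2  1.3 -0.6  0. ]
CLICK?
34.6333 0.00970935328061914
```

The nib started bending at bar x ≈ 2 and snapped at ≈ 27–28, which implies a keeper setting of about +6. Force fell from 6 N to 0. I now nudge gently until the stop is just felt, then release.

Run:
```python
from h import *
np.set_printoptions(precision=1,suppress=True)
t=np.load("tare.npy"); x,y,z=28.7,-.3,44.8
while x<32:
    manip.move_linear(W(x,y,z/1000),rate=.01); f=F(3)-t; print(round(x,2),L(manip.state()),f)
    if f[0]<-4.5: break
    x+=.25
x-=.3; manip.move_linear(W(x,y,z/1000),rate=.01); print("relaxed",F(3)-t,L(manip.state()))
manip.set_gripper(.035); print(manip.state()["gripper_width"],F(3)-t)
manip.move_linear(W(x,y,.13),rate=.12)
manip.move_pose(W(-60,190,.25),rot(LY)); print(manip.state()["clock"],F(3))
d=cams.capture("top"); c=cams.capture("scene"); w=cloud(d); z=w[...,2]
q=np.zeros(z.shape,bool); q[150:275,310:400]=1; m=comp(q&(z>.055)); p=w[m]
r=cv2.minAreaRect((p[:,:2]*1000).astype(np.float32)); print("bar",r,"ztop",np.median(p[:,2]),"logger xy",LR.T@(np.array(r[0])/1000-LO)*1000)
cv2.imwrite("pics/s3.png",np.hstack([cv2.resize(c["image"][170:290,130:270],None,fx=3.3,fy=3.3,interpolation=2)[:396],cv2.resize(d["image"][160:270,310:400],(324,396),interpolation=2)]))
cv2.imwrite("pics/top4.png",d["image"])
```

```text
28.7 [29.2 -0.3 44.9] [0.3 1.2 0.1 0.1]
28.95 [29.2 -0.3 44.9] [0.8 1.7 0.7 0.1]
29.2 [29.2 -0.3 44.8] [0.8 1.6 0.9 0.1]
29.45 [29.3 -0.2 44.8] [-0.5  1.7  0.6  0.1]
29.7 [29.4 -0.2 44.7] [-1.4  1.5  1.5  0. ]
29.95 [29.7 -0.2 44.7] [-1.8  1.5  2.   0. ]
30.2 [29.9 -0.2 44.7] [-3.   2.3  2.7  0. ]
30.45 [29.9 -0.2 44.7] [-3.9  1.5  3.2  0. ]
30.7 [29.9 -0.2 44.7] [-5.2  1.9  3.7  0. ]
relaxed [-4.8  1.6  3.1  0. ] [29.9 -0.2 44.7]
0.03484159565796226 [-0.4 -0.3  1.7  0. ]
40.0667 [-0.  -0.  -0.1  0. ]
bar ((459.6182861328125, -48.81378173828125), (18.58437728881836, 39.03864288330078), 1.1354570388793945) ztop 0.6122138640936532 logger xy [-41.3 138.9]
```

View pics/s3.png

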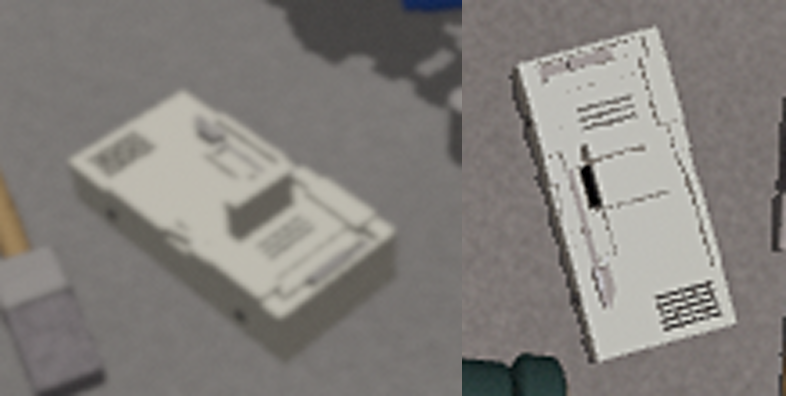

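View pics/top4.png

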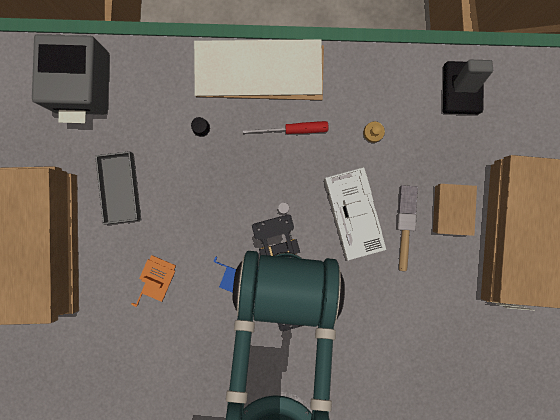

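The pictures show the cover lying flat under the lips with the bar at crop pixel (612,180). The nib is just in front of the tooth at (600,270), and the cells are covered. The other things are where they were. My depth check picked up the arm instead of the bar, so I redo it with a height limit and then hand in.

Run:
```python
from h import *
d=cams.capture("top"); w=cloud(d); z=w[...,2]
q=np.zeros(z.shape,bool); q[165:262,322:390]=1; p=w[comp(q&(z>.055)&(z<.085))]
r=cv2.minAreaRect((p[:,:2]*1000).astype(np.float32)); x=LR.T@(np.array(r[0])/1000-LO)*1000
print(r,np.median(p[:,2]),x)
if 26<x[0]<33 and abs(np.median(p[:,2])-.070)<.003: order.close_job(); print("closed",manip.state()["clock"])
```

```text
((568.384765625, -161.1050262451172), (9.92436695098877, 44.45631790161133), 16.422761917114258) 0.07011135116426448 [30.70137598  0.10257647]
the job is handed in; nothing more can be done
the job is handed in; nothing more can be done
```

I laid the white cover on the logger, slid it under the lips until the tab clicked, brought it up to the stop, let go and handed the job in. The clock stood at about 40 s, against the 58 s limit.

- **Click:** the resistance began at bar x ≈ 2 mm and reached about 7.5 N. It then held near 6 N, above the 2–3 N given, and fell to 0 N at x ≈ 27–29 mm. That fits a keeper setting of about +6 mm.
- **Stop:** I felt it at x ≈ 29.9 mm and pushed it with about 5 N at most. About 5 N was still on it when I opened the gripper.
- **Final position:** the last depth check after release put the bar at x 30.7, y 0.1 mm, top 70.1 mm above the table, yaw 16.4° (logger 16.65°). The 0.8 mm difference from the felt position is within the 2 mm calibration. The picture showed the cover flat with the nib past the tooth.
- **Failed check:** my first try at that depth check picked up the arm instead of the bar, so I repeated it.
- **Other things:** in the last top picture they are where they started. The arm partly hides the blue cover there, so I could not see all of it.

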